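# Move the charged battery pack from the charger to the tester

### The job

The charged battery pack is locked down in the charger's push-push bay: press it once to unlock it so that it pops up, then lift it out, stand it in the empty bay of the tester and press it down until the latch there clicks and it stays down. The latches are thin plastic and bottom out at a depth you can only feel, so press gently, never with more than 18 N, and leave everything else on the bench where it is.

Things in the scene. Friction and masses are not known exactly. Their poses are not given: they have to be found in the camera images.
- battery: the pack to move: plain black upright block, 40 (its x) x 26 (its y) x 60 mm (z), about 0.12 kg. Origin: centre of its underside, z up. It fits the bays either way round (half turn about z). At the start it is locked down in the charger's bay with only its top 5 to 8 mm above the rim; released, it stands 21 mm above the rim, enough to grip across its 26 mm.
- charger: low dark-grey plastic box fixed to the bench, 75 mm high, 100 (x) x 150 mm (y, from -100 to +50), slots across the top of its -y part. Origin: on the bench under the centre of its bay, a well open at the top, 42.4 (x) x 28.4 mm (y), with a 4 mm wide 45 degree lead-in around the mouth. The pack stands in it on a spring carriage with a push-push latch.
- charger_mouth (a point): centre of the charger bay's mouth at rim height, 75 mm above the bench. Both latches: pressed from released down to the bottom and let go, the carriage stays locked; pressed to the bottom again and let go, it returns to 0, damped, in about half a second. The change-over happens only in the last millimetre or so above the bottom; a shorter press leaves the state as it was.
- tester: pale grey metal box fixed to the bench, 75 mm high, 130 (x) x 170 mm (y, from -40 to +130); on the +y part of its top, from y = 65 mm on, a display block, a black dial and two steel posts, 10 to 12 mm high. Origin: on the bench under the centre of its bay, which has the same well, lead-in, carriage and kind of latch as the charger's and starts empty, carriage up.
- tester_mouth (a point): centre of the tester bay's mouth, at rim height, 75 mm above the bench
- charger_carriage (a joint): how far the charger's carriage is pressed down, m. 0 = released: carriage top 39 mm below the rim. Locked: 8.5 to 15.5 mm, differing from unit to unit. Bottom: a stop about 4 mm below the locked depth (12.5 to 19.5 mm). The spring pushes back with about 3 N at 0, rising evenly to 5 to 8 N just above the bottom; at the stop the force climbs by 5 N or more per mm.
- tester_carriage (a joint): the same for the tester's carriage: 0 = released (start), locked at 8.5 to 15.5 mm, stop about 4 mm deeper, same spring. Its depths are not those of the charger.
- flat_pack: another pack of the same make lying on its broad side on the bench: leave it. Origin: centre of its end face
- parts_bin: small loose grey open bin, 130 x 100 x 55 mm; origin under its centre
- screwdriver: screwdriver lying on the bench; origin near its middle
- tape_roll: roll of tape lying flat, 90 mm across, 24 mm high
- screw_cup: small white cup, 64 mm across, 45 mm high
- flux_jar: small jar, 52 mm across, 70 mm high
- carton: closed cardboard carton, 110 x 80 x 50 mm
Not all that is in view belongs to the job. What is shaped like the tester but red is not meant. Leave any pink look-alike of the battery alone.

How it is judged:
By the outcome, as a careful person would: the job done as asked, in the order asked, and still so for the second after the job is handed in, with the robot touching nothing.
It also fails if it takes over 70 s, if anything falls off the work surface, if the arm or the gripper's body presses on something with over 40 N, if the wrist force passes 120 N, or if a joint passes its speed limit or range.

### The arm

A 6-joint arm with a two-finger parallel gripper is mounted at the origin on the work surface. World frame = base frame: x ahead of the robot, y to its left, z up, the work surface at z = 0. Lengths are in m, angles in rad, forces in N, time in s.
With the tool pointing down it reaches from about 0.4 to 0.825 m from the base axis. Payload 7 kg.
Tool frame: the origin (TCP) lies midway between the tips of the shut fingers; the grasp point (between the pads) lies 19 mm behind it; y points along the fingers, z is the direction in which the jaws open and shut, and the axes are right-handed (so a half turn about y gives the same grasp; the last joint's range is limited). The gripper opens to 88 mm and grips with 3 to 60 N. Pads are 19 mm wide; open, the fingers measure 130 mm over their backs; the gripper's body (78 mm by 193 mm) begins 47 mm behind the grasp point.
Start: joints at [1.492, 0.359, 0.012, 0, -1.224, -0.288], TCP at [0.242, 0.63, 0.227] pointing down, gripper open.
Joint ranges: [-3.07, 3.07], [-1.43, 2.12], [-1.02, 1.25], [-3.03, 1.67], [-3.05, -0], [-3.03, 3.03]. Speed limits (rad/s): [2.39, 2.39, 3.01, 3.14, 3.14, 3.14].

### API

Orientations are given as a unit quaternion [w, x, y, z].
In Python, from rig import get_state, capture, hand_in gives the robot as it stands.
- The arm moves only by the tool apply_moves, never from a script. Its argument "increments" is text: rows parted by semicolons, each of 7 numbers parted by spaces: the opening, from 0 (shut) to 1 (fully open), then the shift along the tool's x, y, z in mm, then the turn, a rotation vector about the tool's x, y, z in degrees. A call has exactly 8 rows; each row shifts and turns the commanded pose from where the row before left it, along the tool's axes as they then stand; what a row does not reach is not made up. A row lasts 1/12 s, in which the tool goes at most 41.7 mm and 7.16 degrees, less where a joint would pass 70% of its speed; a pose out of reach is approached as far as the arm can. A call with a gripper value outside its range is refused whole. The fingers move at their own pace and stop on an object; the grip force is fixed at half the most. Time passes only in rows, so rows that do not move let the fingers close, or fill a call up. It gives the time, the measured TCP pose, the force and the opening at its end, in the units of the state.
- get_state(): the state, without advancing time (a new reading comes with each control period).
- capture(name): name is "scene" or "top" or "wrist"; returns a dict with "img" (420x560x3 uint8, red, green, blue), "vfov" (degrees; the focal length in pixels is half the picture's height over the tangent of half this angle, whatever the lens; pixels are square), "cx", "cy" (the principal point, pixels), "origin" and "orientation" of the camera in the world. Camera axes: x right, y down, z forward; pixel columns grow to the right and rows downward; lengths in m; the calibration is good to about 2 mm. A picture is of the moment at which its call begins. There is no depth.
- hand_in(): hands the job in, once; it reports no verdict.
The state is a dict: "t": time; "joint_positions": joint angles; "qd": joint speeds; "tau": joint torques, N m; "tool_pos": TCP position; "tcp_rot": TCP orientation; "wrist_force": force on the tool from outside, world axes, zero at the start; "moment": the same for the moment, N m; "width": finger opening in m.
Only numpy, scipy, OpenCV 4.12 (cv2) and the standard library are available. Lean on these libraries where they do the work, as an engineer would, in place of code of your own. Each camera call takes 0.05 s, during which the arm holds its last target.

## Working session

There is one attempt and no reset: what is moved stays moved. The work goes in short steps, Python scripts to look and compute and a tool call to move; the robot and the scene stay as the last step left them, time stands still between calls to the robot, and variables do not carry over. Pictures are saved under pics/ and viewed, and the job is handed in when it is done.

Besides the shell and the picture viewer there is one more tool, called after ">>>" in YAML: its name, and indented under it one key for each argument. apply_moves: Moves the arm, as the interface text tells. Its arguments: {"type":"object","properties":{"increments":{"type":"string"}},"required":["increments"]}

```bash
mkdir -p pics; ls; python3 - <<'E'
from rig import get_state,capture
import cv2
s=get_state()
for k,v in s.items(): print(k,v)
for n in ["scene","top","wrist"]:
    c=capture(n); cv2.imwrite(f"pics/{n}0.png",c["img"][:,:,::-1])
    print(n,{k:v for k,v in c.items() if k!="img"})
    import pickle; pickle.dump(c,open(f"pics/{n}0.pkl","wb"))
E
```

```text
pics
t 0.0
joint_positions [ 1.49206397e+00  3.59374395e-01  1.10732996e-02 -3.88666217e-04
 -1.22407951e+00 -2.88100201e-01]
qd [-0.00053448 -0.00177391 -0.00146679  0.00032132  0.00035751  0.00066912]
tau [-2.32460166e-03 -5.82707226e+01  2.93048573e+01  6.99697763e+00
  6.84289495e-03 -1.66046525e-04]
tool_pos [0.24193281 0.62963639 0.2256301 ]
tcp_rot [ 0.12908486 -0.12894493 -0.69466668  0.69580781]
wrist_force [ 0.172042    1.06386069 -0.75002448]
moment [-0.00707514  0.03390812  0.02292919]
width 0.08737472449686082
scene {'vfov': 44.62627587368308, 'cx': 275.6423116170391, 'cy': 204.03095688168935, 'origin': array([0.96803719, 0.63261783, 1.09942555]), 'orientation': array([-0.1005737 ,  0.26489725,  0.90724386, -0.31084233])}
top {'vfov': 45.218812360166964, 'cx': 279.099343125041, 'cy': 202.03274831423838, 'origin': array([ 0.26015077, -0.02270027,  1.67882829]), 'orientation': array([-0.05294059,  0.71216542, -0.69795981,  0.05357065])}
wrist {'vfov': 61.705747121164954, 'cx': 285.4553755950328, 'cy': 210.83197121916464, 'origin': array([0.31000624, 0.60441321, 0.38320767]), 'orientation': array([-0.07775123, -0.56146865,  0.81614639,  0.11230657])}
```

View pics/scene0.png

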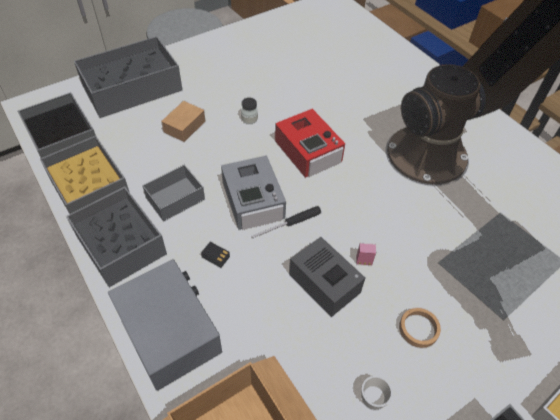

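View pics/top0.png

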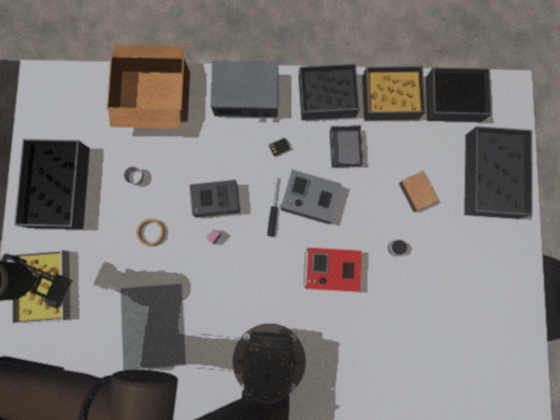

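View pics/wrist0.png

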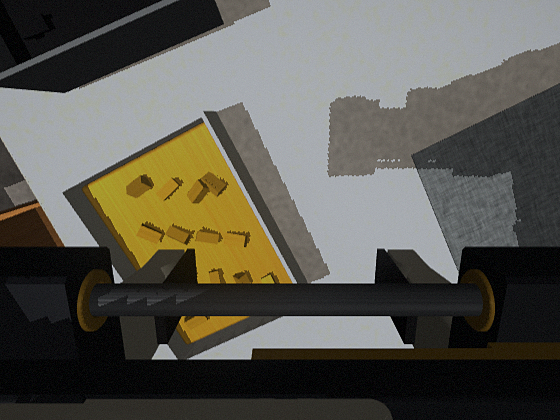

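Scene: the dark-grey charger is at (327,275), the pale-grey tester at (253,190), a red look-alike at (310,142) and a pink pack at (366,254). In the top view the charger is at (215,198), the tester at (312,197) and the red box at (333,270). The charger and the pale tester match the description. I'll enlarge them to confirm.

```bash
cat > h.py <<'E'
import numpy as np,cv2,pickle
from scipy.spatial.transform import Rotation as R
def rot(q): return R.from_quat([q[1],q[2],q[3],q[0]]).as_matrix()
def f(c): return c["img"].shape[0]/2/np.tan(np.radians(c["vfov"])/2)
def ray(c,u,v):
    d=np.array([(u-c["cx"])/f(c),(v-c["cy"])/f(c),1]); d=rot(c["orientation"])@d; return np.array(c["origin"]),d
def onz(c,u,v,z):
    o,d=ray(c,u,v); return o+d*(z-o[2])/d[2]
def proj(c,P):
    p=rot(c["orientation"]).T@(np.array(P)-c["origin"]); return np.array([c["cx"],c["cy"]])+f(c)*p[:2]/p[2]
def tri(rs):
    A=np.zeros((3,3));b=np.zeros(3)
    for o,d in rs:
        d=d/np.linalg.norm(d);M=np.eye(3)-np.outer(d,d);A+=M;b+=M@o
    p=np.linalg.solve(A,b); return p,[np.linalg.norm(np.cross(p-o,d/np.linalg.norm(d))) for o,d in rs]
def load(n): return pickle.load(open(f"pics/{n}.pkl","rb"))
def snap(n,name):
    from rig import capture
    c=capture(n); pickle.dump(c,open(f"pics/{name}.pkl","wb")); cv2.imwrite(f"pics/{name}.png",c["img"][:,:,::-1]); return c
def crop(c,x0,y0,x1,y1,k): return cv2.resize(c["img"][y0:y1,x0:x1,::-1],None,fx=k,fy=k,interpolation=cv2.INTER_CUBIC)
E
python3 - <<'E'
from h import *
c=load("scene0");t=load("top0")
cv2.imwrite("pics/crop1.png",crop(c,210,145,380,320,4)[:600])
cv2.imwrite("pics/crop1.png",cv2.resize(crop(c,210,145,380,320,4),(580,597)))
cv2.imwrite("pics/crop2.png",crop(t,180,165,380,300,4))
E
```

```text
(no output)
```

View pics/crop1.png

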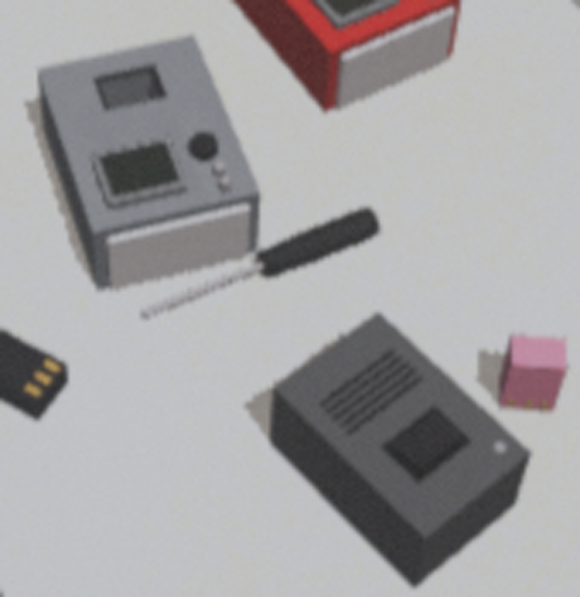

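View pics/crop2.png

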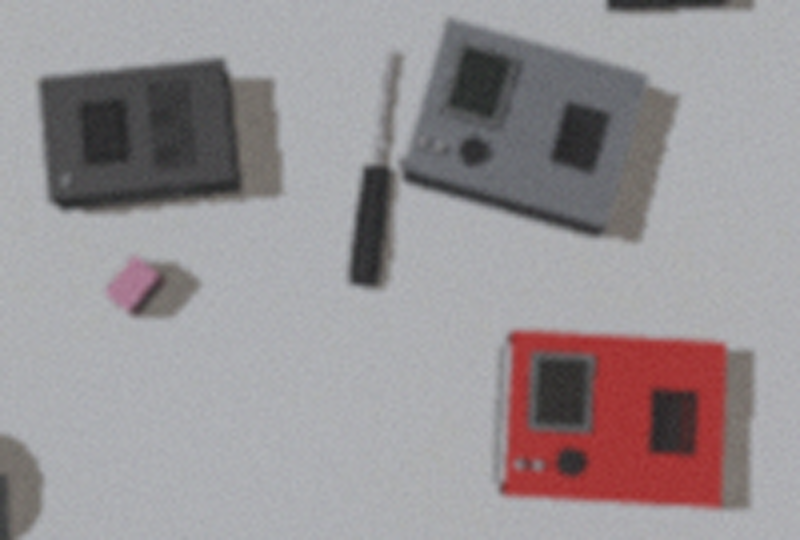

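Crop check: the dark-grey box has slots and a black pack in its bay at top (206,198). The pale-grey box has an empty bay at top (325,199), with its display, dial and posts on the left. Those are charger and tester. The red box and pink pack are decoys. Next I'll get the positions.

```bash
python3 - <<'E'
from h import *
c=load("scene0");t=load("top0")
S=lambda p:(210+p[0]/3.412,145+p[1]/3.412); T=lambda p:(180+p[0]/4,165+p[1]/4)
P={"chg_bay":((427,444),(105,132)),"tst_bay":((130,88),(580,137))}
for k,(a,b) in P.items(): print(k,tri([ray(c,*S(a)),ray(t,*T(b))]),onz(c,*S(a),.078),onz(t,*T(b),.075))
for n,pts in {"chg":[(275,390),(377,314),(529,455),(425,535)],"tst":[(40,70),(192,37),(258,193),(98,232)]}.items():
    q=np.array([onz(c,*S(p),.075)for p in pts]);print(n,q.round(4));
    for i in range(4):
        d=q[(i+1)%4]-q[i];print(np.linalg.norm(d).round(4),np.degrees(np.arctan2(d[1],d[0])).round(1))
for n,pts in {"chg":[(40,80),(222,60),(240,188),(55,205)],"tst":[(447,18),(647,75),(605,232),(404,175)]}.items():
    q=np.array([onz(t,*T(p),.075)for p in pts]);print(n,q.round(4));
    for i in range(4):
        d=q[(i+1)%4]-q[i];print(np.linalg.norm(d).round(4),np.degrees(np.arctan2(d[1],d[0])).round(1))
from rig import get_state
s=get_state();print(rot(s["tcp_rot"]).round(3))
w=load("wrist0");print(rot(w["orientation"]).round(3)); print(rot(s["tcp_rot"]).T@(w["origin"]-s["tool_pos"]))
print(R.from_matrix(rot(s["tcp_rot"]).T@rot(w["orientation"])).as_matrix().round(3))
E
```

```text
chg_bay (array([0.51222216, 0.21366153, 0.07305064]), [np.float64(0.0003864887425944624), np.float64(0.0003864887425944478)]) [0.51415911 0.21596427 0.078     ] [0.51217781 0.21309079 0.075     ]
tst_bay (array([ 0.51598144, -0.16926064,  0.07233654]), [np.float64(0.0004235406419823353), np.float64(0.0004235406419823161)]) [ 0.51819438 -0.16450851  0.078     ] [ 0.5158831  -0.16929776  0.075     ]
chg [[0.5757 0.1246 0.075 ]
 [0.4789 0.1108 0.075 ]
 [0.4599 0.2583 0.075 ]
 [0.5549 0.2684 0.075 ]]
0.0978 -171.9
0.1487 97.4
0.0956 6.1
0.1453 -81.8
tst [[ 0.5674 -0.2209  0.075 ]
 [ 0.4462 -0.1876  0.075 ]
 [ 0.4899 -0.0258  0.075 ]
 [ 0.6098 -0.0578  0.075 ]]
0.1256 164.6
0.1676 74.9
0.1241 -15.0
0.1685 -104.6
chg [[0.5536 0.2674 0.075 ]
 [0.5731 0.1209 0.075 ]
 [0.4689 0.103  0.075 ]
 [0.4522 0.2506 0.075 ]]
0.1478 -82.4
0.1057 -170.3
0.1485 96.5
0.1028 9.4
tst [[ 0.6115 -0.0606  0.075 ]
 [ 0.5678 -0.2232  0.075 ]
 [ 0.4394 -0.1898  0.075 ]
 [ 0.4821 -0.0282  0.075 ]]
0.1683 -105.1
0.1326 165.4
0.1671 75.2
0.1334 -14.1
[[-0.933 -0.    -0.359]
 [ 0.359 -0.001 -0.933]
 [-0.    -1.     0.001]]
[[-0.357 -0.899 -0.253]
 [-0.934  0.344  0.096]
 [ 0.001  0.271 -0.963]]
[-0.07261852 -0.15736648 -0.00055378]
[[-0.001  0.963  0.271]
 [ 0.    -0.271  0.963]
 [ 1.     0.001 -0.   ]]
```

>>> apply_moves:
  increments: "1 -20 0 24 0 -3.55 0;1 -20 0 24 0 -3.55 0;1 -20 0 24 0 -3.55 0;1 -20 0 24 0 -3.55 0;1 -20 0 24 0 -3.55 0;1 -20 0 24 0 -3.55 0;1 -20 0 24 0 -3.55 0;1 -20 0 24 0 -3.55 0"

```text
t: 0.82
tool_pos: [0.3707, 0.4169, 0.2267]
tcp_rot: [0.047, -0.047, 0.706, -0.705]
wrist_force: [0.5, -0.5, 0.4]
width: 0.0878
```

```bash
cat > d.py <<'E'
# usage: d.py x y z jawangle(deg): remaining shift in tool axes (at present), mm, and yaw turn
import sys; from h import *; from rig import get_state
s=get_state(); M=rot(s["tcp_rot"]); g=np.array([float(a) for a in sys.argv[1:4]])
print("t",round(s["t"],2),"pos",s["tool_pos"].round(4),"F",s["wrist_force"].round(1),"w",round(s["width"],4))
print("tool z ang",np.degrees(np.arctan2(M[1,2],M[0,2])).round(2),"tooly",M[:,1].round(4))
print("shift mm",(1000*M.T@(g-s["tool_pos"])).round(2))
if len(sys.argv)>4:
    a=np.radians(float(sys.argv[4])); print("turn about y:",-((float(sys.argv[4])-np.degrees(np.arctan2(M[1,2],M[0,2]))+180)%360-180))
E
python3 d.py .512 .2135 .226 -82.5
```

```text
t 0.82 pos [0.3707 0.4169 0.2267] F [ 0.5 -0.5  0.4] w 0.0878
tool z ang -82.41 tooly [-1.e-04  2.e-04 -1.e+00]
shift mm [-113.24    0.64  220.31]
turn about y: 0.08713138767251394
```

>>> apply_moves:
  increments: "1 -12 0 27.5 0 0 0;1 -12 0 27.5 0 0 0;1 -12 0 27.5 0 0 0;1 -12 0 27.5 0 0 0;1 -12 0 27.5 0 0 0;1 -12 0 27.5 0 0 0;1 -12 0 27.5 0 0 0;1 -12 0 27.5 0 0 0"

```text
t: 1.48
tool_pos: [0.4942, 0.2112, 0.2265]
tcp_rot: [0.046, -0.046, 0.706, -0.706]
wrist_force: [0.1, 0.7, 0.7]
width: 0.0875
```

```bash
python3 -c "
from h import *
c=snap('wrist','w1')
for p in [(.512,.2135,.08)]: print(proj(c,p))
"; python3 d.py .512 .2135 .226
```

```text
[286.37727992 177.31067933]
t 1.53 pos [0.4956 0.208  0.2264] F [ 1.5 -3.2  0.7] w 0.088
tool z ang -82.68 tooly [-4.0e-04 -1.4e-03 -1.0e+00]
shift mm [-16.97   0.39  -3.41]
```

View pics/w1.png

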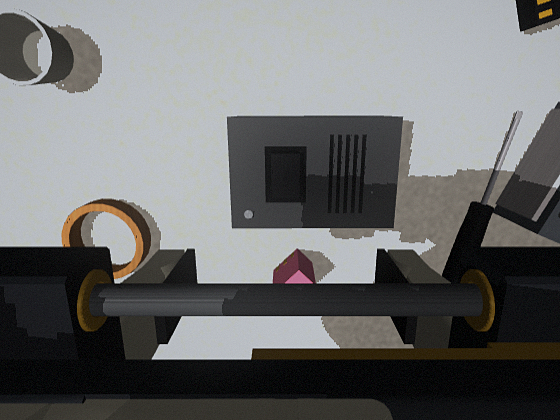

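Wrist view: the charger is centred at about (315,172) with the black pack at (285,175). I'm enlarging the pack for an exact fix.

```bash
python3 - <<'E'
from h import *
c=load("w1"); im=cv2.convertScaleAbs(crop(c,220,105,410,235,4),alpha=2.2,beta=0)
cv2.imwrite("pics/w1c.png",im)
E
```

```text
(no output)
```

View pics/w1c.png

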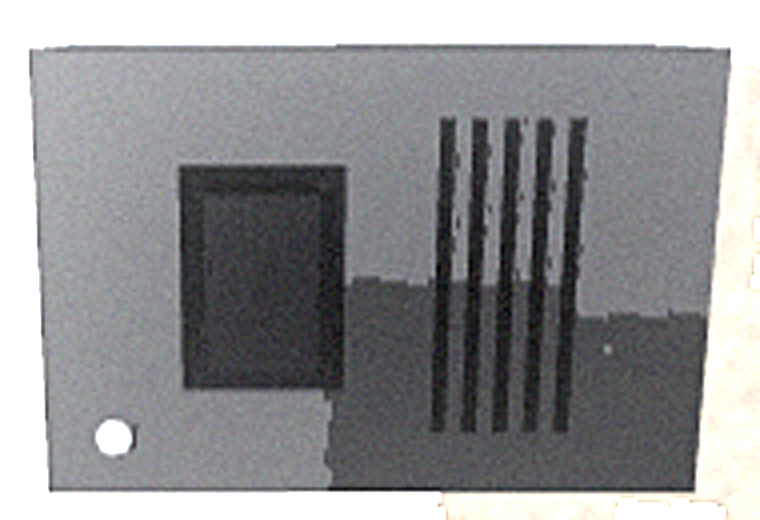

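```bash
python3 - <<'E'
from h import *
c=load("w1"); C=lambda p:(220+(p[0]+.5)/4-.5,105+(p[1]+.5)/4-.5)
for n,pts in {"mouth":[(180,165),(345,165),(344,388),(183,388)],"body":[(30,48),(730,48),(693,490),(50,490)]}.items():
    q=np.array([onz(c,*C(p),.075)for p in pts]);print(n,q[:,:2].round(4).tolist(),q.mean(0).round(4))
    for i in range(4):
        d=q[(i+1)%4]-q[i];print(np.linalg.norm(d).round(4),np.degrees(np.arctan2(d[1],d[0])).round(1))
    if n=="body":
        a=np.radians(97.2); m=q.mean(0)[:2]; print("bay from body",m+.025*np.array([np.cos(a),np.sin(a)]))
# two-view height of mouth corners? with scene+top+wrist
s=load("scene0");t=load("top0")
S=lambda p:(210+p[0]/3.412,145+p[1]/3.412); T=lambda p:(180+p[0]/4,165+p[1]/4)
print(tri([ray(c,*C((262,276))),ray(s,*S((427,444))),ray(t,*T((105,132)))]))
for a,b,d in zip([(30,48),(730,48),(693,490),(50,490)],[(425,535),(275,390),(377,314),(529,455)],[(40,80),(222,60),(240,188),(55,205)]):
    print(tri([ray(c,*C(a)),ray(s,*S(b))]))
E
```

```text
mouth [[0.536, 0.2357], [0.5407, 0.2002], [0.4913, 0.1932], [0.4865, 0.2293]] [0.5136 0.2146 0.075 ]
0.0358 -82.5
0.0499 -171.9
0.0365 97.5
0.0499 7.3
body [[0.5562, 0.2701], [0.5756, 0.1228], [0.4777, 0.1096], [0.4584, 0.257]] [0.517  0.1899 0.075 ]
0.1486 -82.5
0.0987 -172.3
0.1487 97.5
0.0988 7.6
bay from body [0.51383286 0.21467487]
(array([0.51282524, 0.21411108, 0.07300417]), [np.float64(0.0012983113308886404), np.float64(0.0008111042763414031), np.float64(0.0007845364301415559)])
(array([0.5563167 , 0.26956291, 0.07841774]), [np.float64(4.735731087517606e-05), np.float64(4.735731087523243e-05)])
(array([0.57531392, 0.12298953, 0.07339818]), [np.float64(0.0007642188368176976), np.float64(0.0007642188368177965)])
(array([0.47569674, 0.10719822, 0.06814204]), [np.float64(7.746240436377232e-05), np.float64(7.74624043638596e-05)])
(array([0.45781164, 0.257234  , 0.07197247]), [np.float64(0.0005109288851670483), np.float64(0.0005109288851670158)])
```

```bash
python3 d.py .5137 .2146 .100 -82.5
```

```text
t 1.53 pos [0.4956 0.208  0.2264] F [ 1.5 -3.2  0.7] w 0.088
tool z ang -82.68 tooly [-4.0e-04 -1.4e-03 -1.0e+00]
shift mm [-18.87 126.39  -4.45]
turn about y: -0.1833040646449433
```

>>> apply_moves:
  increments: "0 -4.7 15 -1.1 0 0 0;0 -4.7 15 -1.1 0 0 0;0 -4.7 15 -1.1 0 0 0;0 -4.7 15 -1.1 0 0 0;0 0 15 0 0 0 0;0 0 15 0 0 0 0;0 0 15 0 0 0 0;0 0 0 0 0 0 0"

```text
t: 2.2
tool_pos: [0.5101, 0.2182, 0.1185]
tcp_rot: [-0.044, 0.047, -0.705, 0.707]
wrist_force: [0.2, -0.9, -0.8]
width: 0.0399
```

```bash
python3 d.py .5137 .2146 .100 -82.5; python3 -c "
from h import *
c=snap('wrist','w2')"
```

```text
t 2.2 pos [0.5101 0.2182 0.1185] F [ 0.2 -0.9 -0.8] w 0.0399
tool z ang -82.66 tooly [-0.0044 -0.0029 -1.    ]
shift mm [-3.18 18.46  3.98]
turn about y: -0.16304741224917052
```

View pics/w2.png

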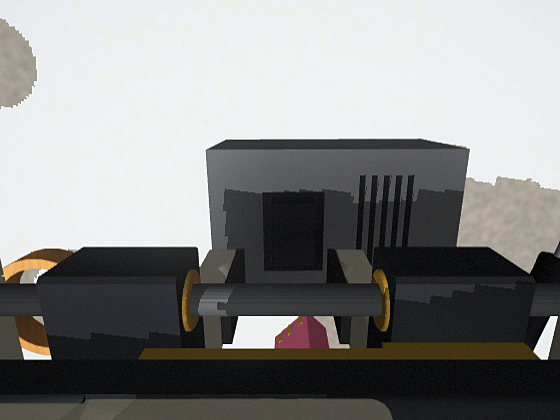

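The wrist view shows the fingers closing above the pack at (293,230). I'll shut them fully and let the arm settle.

>>> apply_moves:
  increments: "0 0 0 0 0 0 0;0 0 0 0 0 0 0;0 0 0 0 0 0 0;0 0 0 0 0 0 0;0 0 0 0 0 0 0;0 0 0 0 0 0 0;0 0 0 0 0 0 0;0 0 0 0 0 0 0"

```text
t: 2.92
tool_pos: [0.5119, 0.2194, 0.1217]
tcp_rot: [0.046, -0.045, 0.706, -0.706]
wrist_force: [-0.2, -0.2, -0.1]
width: 0.0007
```

```bash
python3 d.py .5137 .2146 .090 -82.5; python3 -c "
from h import *
c=snap('scene','s2')
cv2.imwrite('pics/s2c.png',crop(c,260,200,400,330,4))"
```

```text
t 2.92 pos [0.5119 0.2194 0.1217] F [-0.2 -0.2 -0.1] w 0.0007
tool z ang -82.61 tooly [ 1.e-04  1.e-04 -1.e+00]
shift mm [-1.16 31.69  5.03]
turn about y: -0.11451689700737688
```

View pics/s2c.png

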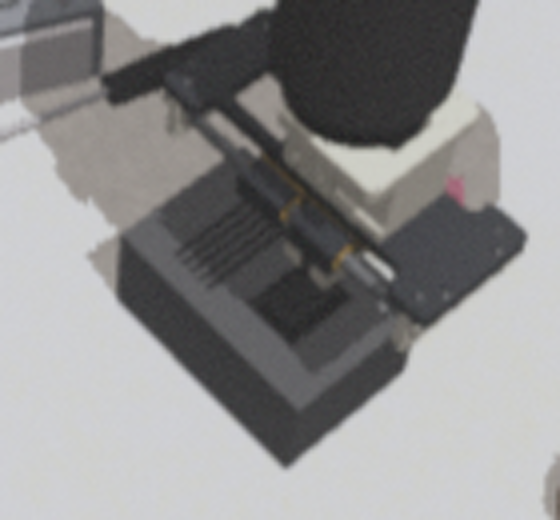

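The fingers are shut and over the charger bay. I'll correct sideways by 5 mm and go down to about 92 mm.

>>> apply_moves:
  increments: "0 -0.6 0 2.5 0 0 0;0 -0.6 0 2.5 0 0 0;0 0 8 0 0 0 0;0 0 8 0 0 0 0;0 0 7 0 0 0 0;0 0 5 0 0 0 0;0 0 2 0 0 0 0;0 0 0 0 0 0 0"

```text
t: 3.63
tool_pos: [0.5133, 0.2143, 0.0906]
tcp_rot: [-0.045, 0.046, -0.705, 0.706]
wrist_force: [0.3, -0.6, 0.7]
width: 0.0008
```

```bash
python3 d.py .5137 .2146 .082 -82.5
```

```text
t 3.63 pos [0.5133 0.2143 0.0906] F [ 0.3 -0.6  0.7] w 0.0008
tool z ang -82.62 tooly [-0.0013 -0.0011 -1.    ]
shift mm [-0.45  8.57 -0.25]
turn about y: -0.11875509700809062
```

>>> apply_moves:
  increments: "0 0 1 0 0 0 0;0 0 1 0 0 0 0;0 0 1 0 0 0 0;0 0 1 0 0 0 0;0 0 1 0 0 0 0;0 0 1 0 0 0 0;0 0 1 0 0 0 0;0 0 0 0 0 0 0"

```text
t: 4.3
tool_pos: [0.5136, 0.2145, 0.0844]
tcp_rot: [-0.045, 0.046, -0.706, 0.706]
wrist_force: [-0.1, 0.4, -0.1]
width: 0.0003
```

>>> apply_moves:
  increments: "0 0 0.4 0 0 0 0;0 0 0.4 0 0 0 0;0 0 0.4 0 0 0 0;0 0 0.4 0 0 0 0;0 0 0.4 0 0 0 0;0 0 0 0 0 0 0;0 0 0 0 0 0 0;0 0 0 0 0 0 0"

```text
t: 4.97
tool_pos: [0.5137, 0.2146, 0.0826]
tcp_rot: [-0.046, 0.046, -0.706, 0.706]
wrist_force: [-0.1, 0.5, 0.2]
width: 0.0006
```

>>> apply_moves:
  increments: "0 0 0.3 0 0 0 0;0 0 0.3 0 0 0 0;0 0 0.3 0 0 0 0;0 0 0.3 0 0 0 0;0 0 0.3 0 0 0 0;0 0 0 0 0 0 0;0 0 0 0 0 0 0;0 0 0 0 0 0 0"

```text
t: 5.63
tool_pos: [0.5137, 0.2146, 0.0811]
tcp_rot: [-0.046, 0.046, -0.706, 0.706]
wrist_force: [-1.0, -0.4, 1.4]
width: 0.0003
```

>>> apply_moves:
  increments: "0 0 0.3 0 0 0 0;0 0 0.3 0 0 0 0;0 0 0.3 0 0 0 0;0 0 0.3 0 0 0 0;0 0 0 0 0 0 0;0 0 0 0 0 0 0;0 0 0 0 0 0 0;0 0 0 0 0 0 0"

```text
t: 6.3
tool_pos: [0.5139, 0.2146, 0.0804]
tcp_rot: [0.046, -0.045, 0.706, -0.706]
wrist_force: [-1.8, -0.8, 5.4]
width: 0.0
```

>>> apply_moves:
  increments: "0 0 0.3 0 0 0 0;0 0 0.3 0 0 0 0;0 0 0.3 0 0 0 0;0 0 0.3 0 0 0 0;0 0 0 0 0 0 0;0 0 0 0 0 0 0;0 0 0 0 0 0 0;0 0 0 0 0 0 0"

```text
t: 6.97
tool_pos: [0.5139, 0.2147, 0.0792]
tcp_rot: [0.046, -0.045, 0.706, -0.706]
wrist_force: [-2.2, -1.0, 5.5]
width: 0.0006
```

>>> apply_moves:
  increments: "0 0 0.25 0 0 0 0;0 0 0.25 0 0 0 0;0 0 0.25 0 0 0 0;0 0 0.25 0 0 0 0;0 0 0 0 0 0 0;0 0 0 0 0 0 0;0 0 0 0 0 0 0;0 0 0 0 0 0 0"

```text
t: 7.63
tool_pos: [0.5139, 0.2147, 0.0782]
tcp_rot: [0.046, -0.045, 0.706, -0.706]
wrist_force: [-2.1, -0.7, 6.0]
width: 0.0006
```

>>> apply_moves:
  increments: "0 0 0.2 0 0 0 0;0 0 0.2 0 0 0 0;0 0 0.2 0 0 0 0;0 0 0.2 0 0 0 0;0 0 0 0 0 0 0;0 0 0 0 0 0 0;0 0 0 0 0 0 0;0 0 0 0 0 0 0"

```text
t: 8.3
tool_pos: [0.5139, 0.2147, 0.0774]
tcp_rot: [0.046, -0.045, 0.706, -0.706]
wrist_force: [-1.7, -0.9, 7.1]
width: 0.0006
```

>>> apply_moves:
  increments: "0 0 0.2 0 0 0 0;0 0 0.2 0 0 0 0;0 0 0.1 0 0 0 0;0 0 0 0 0 0 0;0 0 0 0 0 0 0;0 0 0 0 0 0 0;0 0 0 0 0 0 0;0 0 0 0 0 0 0"

```text
t: 8.97
tool_pos: [0.5139, 0.2147, 0.0771]
tcp_rot: [0.046, -0.045, 0.706, -0.706]
wrist_force: [-3.1, -0.5, 8.0]
width: 0.0005
```

>>> apply_moves:
  increments: "0 0 0.2 0 0 0 0;0 0 0.2 0 0 0 0;0 0 0.1 0 0 0 0;0 0 0 0 0 0 0;0 0 0 0 0 0 0;0 0 0 0 0 0 0;0 0 0 0 0 0 0;0 0 0 0 0 0 0"

```text
t: 9.63
tool_pos: [0.514, 0.2147, 0.0768]
tcp_rot: [0.046, -0.045, 0.706, -0.706]
wrist_force: [-2.8, -1.6, 9.3]
width: 0.0004
```

>>> apply_moves:
  increments: "0 0 0.2 0 0 0 0;0 0 0.2 0 0 0 0;0 0 0.1 0 0 0 0;0 0 0 0 0 0 0;0 0 0 0 0 0 0;0 0 0 0 0 0 0;0 0 0 0 0 0 0;0 0 0 0 0 0 0"

```text
t: 10.3
tool_pos: [0.5141, 0.2147, 0.0766]
tcp_rot: [0.046, -0.045, 0.706, -0.706]
wrist_force: [-3.4, -1.8, 13.1]
width: 0.0004
```

The force has climbed to 13 N with almost no travel, so this is the stop. I'm backing off upward.

>>> apply_moves:
  increments: "0 0 -1 0 0 0 0;0 0 -3 0 0 0 0;0 0 -6 0 0 0 0;0 0 -8 0 0 0 0;0 0 -8 0 0 0 0;0 0 -8 0 0 0 0;0 0 -8 0 0 0 0;0 0 -8 0 0 0 0"

```text
t: 10.97
tool_pos: [0.5138, 0.2147, 0.1264]
tcp_rot: [0.046, -0.045, 0.706, -0.706]
wrist_force: [-0.3, -0.2, 0.7]
width: -0.0002
```

>>> apply_moves:
  increments: "0.7 2.5 -5 0 0 0 0;0.7 2.5 -5 0 0 0 0;0.7 2.5 -5 0 0 0 0;0.7 2.5 -5 0 0 0 0;0.7 2.5 -5 0 0 0 0;0.7 2.5 -5 0 0 0 0;0.7 0 0 0 0 0 0;0.7 0 0 0 0 0 0"

```text
t: 11.63
tool_pos: [0.4988, 0.2128, 0.1557]
tcp_rot: [0.046, -0.045, 0.706, -0.705]
wrist_force: [0.2, -0.1, 0.3]
width: 0.0478
```

```bash
python3 d.py .5137 .2146 .100 -82.5; python3 -c "
from h import *
c=snap('wrist','w3'); s=snap('scene','s3')
a=cv2.convertScaleAbs(crop(c,200,80,400,260,3),alpha=2);b=crop(s,260,200,400,330,4)
cv2.imwrite('pics/w3c.png',a);cv2.imwrite('pics/s3c.png',b)"
```

```text
t 11.63 pos [0.4988 0.2128 0.1557] F [ 0.2 -0.1  0.3] w 0.0478
tool z ang -82.6 tooly [ 5.e-04  5.e-04 -1.e+00]
shift mm [-14.96  55.73   0.19]
turn about y: -0.10194981794390401
```

View pics/w3c.png

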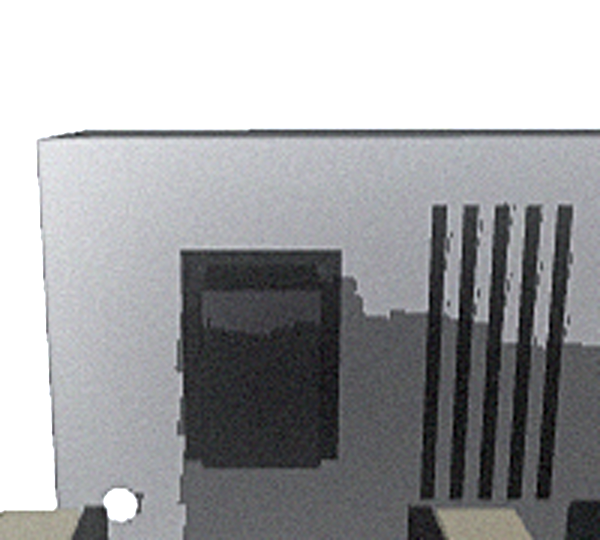

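View pics/s3c.png

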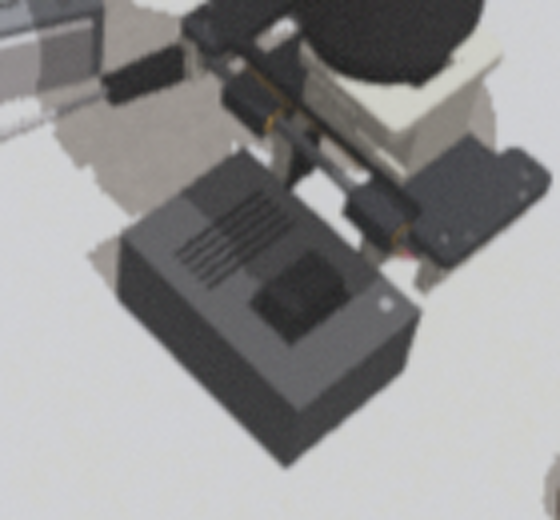

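The pack has popped up: it stands clear of the rim in both views, with its top face centred at about (262,380) in the wrist crop. I'll check its height and position.

```bash
python3 - <<'E'
from h import *
c=load("w3");s=load("s3"); C=lambda p:(200+(p[0]+.5)/3-.5,80+(p[1]+.5)/3-.5); S=lambda p:(260+p[0]/4,200+p[1]/4)
P=[(203,290),(320,290),(322,467),(203,467)]
for z in(.082,.09,.096,.1):
    q=np.array([onz(c,*C(p),z)for p in P]);print(z,q.mean(0).round(4),[np.linalg.norm(q[(i+1)%4]-q[i]).round(4) for i in range(4)])
print(tri([ray(c,*C((262,378))),ray(s,*S((302,282)))]))
g=cv2.cvtColor(cv2.convertScaleAbs(crop(s,300,240,360,300,10),alpha=2.5),cv2.COLOR_BGR2GRAY);cv2.imwrite("pics/s3d.png",g)
E
```

```text
0.082 [0.5098 0.214  0.082 ] [np.float64(0.0259), np.float64(0.0416), np.float64(0.0276), np.float64(0.0416)]
0.09 [0.5119 0.2143 0.09  ] [np.float64(0.025), np.float64(0.0401), np.float64(0.0267), np.float64(0.0401)]
0.096 [0.5135 0.2145 0.096 ] [np.float64(0.0244), np.float64(0.039), np.float64(0.026), np.float64(0.039)]
0.1 [0.5146 0.2147 0.1   ] [np.float64(0.0239), np.float64(0.0383), np.float64(0.0255), np.float64(0.0383)]
(array([0.51449718, 0.21456017, 0.09697824]), [np.float64(0.0001590065413902723), np.float64(0.00015900654139051998)])
```

View pics/s3d.png

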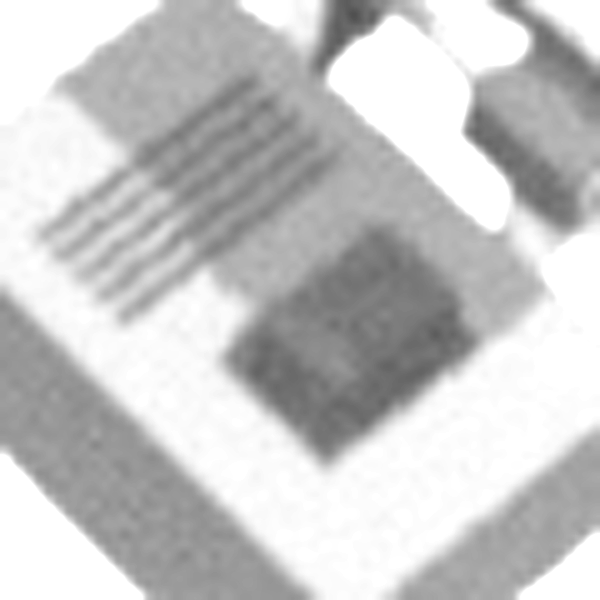

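>>> apply_moves:
  increments: "0.7 -3 0 0 0 0 0;0.7 -4 0 0 0 0 0;0.7 -4 10 0 0 0 0;0.7 -4 15 0 0 0 0;0.7 0 15 0 0 0 0;0.7 0 15 0 0 0 0;0.7 0 10 0 0 0 0;0.7 0 6 0 0 0 0"

```text
t: 12.4
tool_pos: [0.5132, 0.214, 0.0822]
tcp_rot: [-0.045, 0.046, -0.705, 0.706]
wrist_force: [-0.2, -0.7, -0.4]
width: 0.0616
```

>>> apply_moves:
  increments: "0.7 0 2 0 0 0 0;0.7 0 2 0 0 0 0;0.7 0 1 0 0 0 0;0.7 0 0 0 0 0 0;0.45 0 0 0 0 0 0;0.45 0 0 0 0 0 0;0.45 0 0 0 0 0 0;0.45 0 0 0 0 0 0"

```text
t: 13.07
tool_pos: [0.5138, 0.2147, 0.0797]
tcp_rot: [0.046, -0.045, 0.706, -0.706]
wrist_force: [-0.2, 0.1, 0.1]
width: 0.0418
```

```bash
python3 d.py .5140 .2146 .079 -82.5
```

```text
t 13.07 pos [0.5138 0.2147 0.0797] F [-0.2  0.1  0.1] w 0.0418
tool z ang -82.61 tooly [ 5.e-04  4.e-04 -1.e+00]
shift mm [-0.18  0.7   0.13]
turn about y: -0.11433158165209534
```

>>> apply_moves:
  increments: "0 0 0 0 0 0 0;0 0 0 0 0 0 0;0 0 0 0 0 0 0;0 0 0 0 0 0 0;0 0 0 0 0 0 0;0 0 -2 0 0 0 0;0 0 -4 0 0 0 0;0 0 -4 0 0 0 0"

```text
t: 13.73
tool_pos: [0.5135, 0.2145, 0.0895]
tcp_rot: [-0.045, 0.046, -0.706, 0.706]
wrist_force: [-1.0, -0.2, -1.4]
width: 0.0257
```

>>> apply_moves:
  increments: "0 0 -6 0 0 0 0;0 0 -8 0 0 0 0;0 0 -10 0 0 0 0;0 0 -12 0 0 0 0;0 0 -14 0 0 0 0;0 0 -14 0 0 0 0;0 0 -14 0 0 0 0;0 0 -10 0 0 0 0"

```text
t: 14.4
tool_pos: [0.5142, 0.2149, 0.1798]
tcp_rot: [0.046, -0.045, 0.706, -0.705]
wrist_force: [0.4, -0.4, -1.7]
width: 0.0258
```

```bash
python3 d.py .516 -.168 .178 -105; python3 -c "
from h import *
c=snap('wrist','w4'); s=snap('scene','s4')
cv2.imwrite('pics/s4c.png',crop(s,200,140,400,290,4))"
```

```text
t 14.4 pos [0.5142 0.2149 0.1798] F [ 0.4 -0.4 -1.7] w 0.0258
tool z ang -82.61 tooly [ 0.0019  0.0013 -1.    ]
shift mm [ 47.45   1.27 379.92]
turn about y: 22.38886676652163
```

View pics/w4.png

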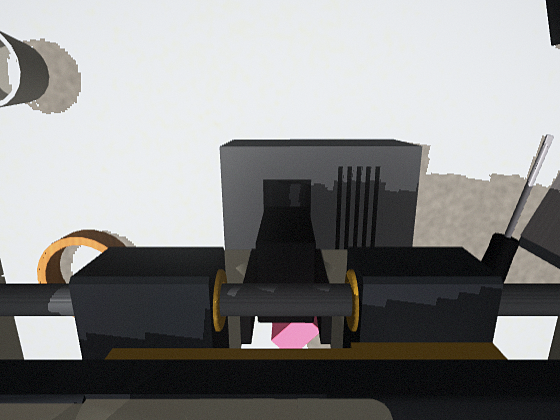

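View pics/s4c.png

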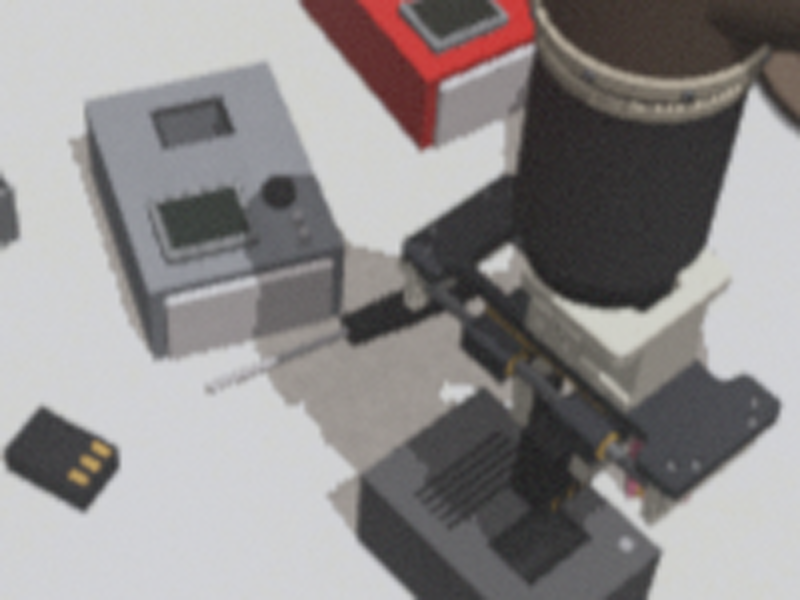

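The pack hangs straight in the jaws with the charger bay empty beneath it. The pale tester's bay is open at about (192,122) in the scene crop. I'm moving to the tester.

>>> apply_moves:
  increments: "0 -1 0 24 0 2.8 0;0 -1 0 24 0 2.8 0;0 -1 0 24 0 2.8 0;0 -1 0 24 0 2.8 0;0 -1 0 24 0 2.8 0;0 -1 0 24 0 2.8 0;0 -1 0 24 0 2.8 0;0 -1 0 24 0 2.8 0"

```text
t: 15.17
tool_pos: [0.513, 0.0224, 0.1766]
tcp_rot: [0.094, -0.093, -0.701, 0.701]
wrist_force: [0.6, -0.4, -1.0]
width: 0.0259
```

```bash
python3 d.py .477 -.158 .178 -105
```

```text
t 15.17 pos [0.513  0.0224 0.1766] F [ 0.6 -0.4 -1. ] w 0.0259
tool z ang -105.16 tooly [-1.1e-03 -2.0e-04 -1.0e+00]
shift mm [-12.44  -1.28 183.55]
turn about y: -0.16449998503915708
```

>>> apply_moves:
  increments: "0 -2 0 26 0 0 0;0 -2 0 26 0 0 0;0 -2 0 26 0 0 0;0 -2 0 26 0 0 0;0 -2 0 26 0 0 0;0 -2 0 26 0 0 0;0 -1 0 20 0 0 0;0 0 0 7 0 0 0"

```text
t: 15.83
tool_pos: [0.4775, -0.1584, 0.1767]
tcp_rot: [0.094, -0.093, -0.701, 0.701]
wrist_force: [0.5, -0.2, -0.5]
width: 0.0256
```

```bash
python3 d.py .516 -.168 .178 -105;  python3 -c "
from h import *
c=snap('wrist','w5'); print(proj(c,(.516,-.168,.075)))"
```

```text
t 15.83 pos [ 0.4775 -0.1584  0.1767] F [ 0.5 -0.2 -0.5] w 0.0256
tool z ang -105.13 tooly [-0.0014 -0.     -1.    ]
shift mm [-39.65  -1.37  -0.81]
turn about y: -0.12540161718638387
[285.32863877 158.48324845]
```

View pics/w5.png

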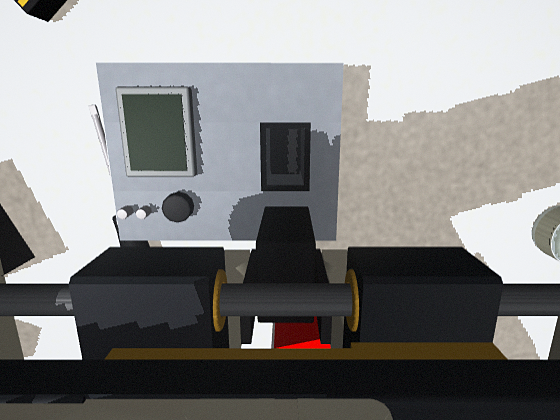

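The wrist view shows the empty tester bay at about (285,157) with the held pack below it at (285,230). I'm measuring the mouth next.

```bash
python3 - <<'E'
from h import *
c=load("w5"); cv2.imwrite("pics/w5c.png",cv2.convertScaleAbs(crop(c,235,100,355,245,4),alpha=2))
E
```

```text
(no output)
```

View pics/w5c.png

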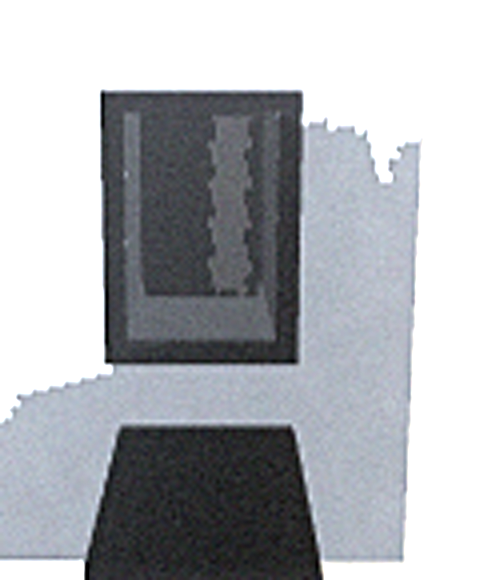

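```bash
python3 - <<'E'
from h import *
c=load("w5"); C=lambda p:(235+(p[0]+.5)/4-.5,100+(p[1]+.5)/4-.5)
P=[(101,91),(302,91),(299,363),(106,363)]
q=np.array([onz(c,*C(p),.075)for p in P]);print(q[:,:2].round(4).tolist(),q.mean(0).round(4))
for i in range(4):
    d=q[(i+1)%4]-q[i];print(np.linalg.norm(d).round(4),np.degrees(np.arctan2(d[1],d[0])).round(1))
b=np.array([onz(c,*C(p),.133)for p in [(118,427),(296,427)]]);d=b[1]-b[0];print(b.mean(0),np.linalg.norm(d),np.degrees(np.arctan2(d[1],d[0])))
tp=np.array([.4775,-.1584]);a=np.radians(-15);u=np.array([np.cos(a),np.sin(a)]);print("batt far edge rel TCP along x,jaw:",(b.mean(0)[:2]-tp)@u,(b.mean(0)[:2]-tp)@[np.cos(np.radians(-105)),np.sin(np.radians(-105))])
s=load("scene0");t=load("top0")
print(tri([ray(c,*C((202,226))),ray(s,210+130/3.412,145+88/3.412),ray(t,180+580/4,165+137/4)]))
B=np.array([onz(c,*p,.075) for p in [(96,63),(342,66),(337,241)]]);e=B[1]-B[0];print(np.linalg.norm(e),np.degrees(np.arctan2(e[1],e[0])));ee=B[2]-B[1];print(np.linalg.norm(ee),np.degrees(np.arctan2(ee[1],ee[0])))
E
python3 d.py .516 -.168 .178 -105
```

```text
[[0.5456, -0.1571], [0.5363, -0.1918], [0.4882, -0.1793], [0.4976, -0.1442]] [ 0.5169 -0.1681  0.075 ]
0.0359 -105.0
0.0497 165.4
0.0364 75.0
0.0497 -15.1
[ 0.4957078  -0.16322228  0.133     ] 0.026352234921107588 -105.04105731238457
batt far edge rel TCP along x,jaw: 0.018835481521178882 -5.456112651581163e-05
(array([ 0.51653701, -0.1687396 ,  0.07282312]), [np.float64(0.001040032018700875), np.float64(0.0006445067045102588), np.float64(0.0008166876627675229)])
0.16847454151719185 -105.69721842891771
0.12783938602768907 165.70270978081666
t 15.88 pos [ 0.4775 -0.1584  0.1767] F [ 0.2 -0.7 -1.3] w 0.026
tool z ang -105.14 tooly [-0.0014 -0.     -1.    ]
shift mm [-39.66  -1.35  -0.75]
turn about y: -0.14471632321465222
```

>>> apply_moves:
  increments: "0 -10 0 -0.4 0 0 0;0 -12 0 -0.4 0 0 0;0 -12 0 0 0 0 0;0 -7 0 0 0 0 0;0 0 12 0 0 0 0;0 0 14 0 0 0 0;0 0 12 0 0 0 0;0 0 6 0 0 0 0"

```text
t: 16.55
tool_pos: [0.5185, -0.1658, 0.1315]
tcp_rot: [0.093, -0.091, -0.701, 0.701]
wrist_force: [-0.7, -0.5, -1.2]
width: 0.0256
```

```bash
python3 d.py .517 -.1682 .178 -105;  python3 -c "
from h import *
c=snap('wrist','w6');s=snap('scene','s6');t=snap('top','t6')
cv2.imwrite('pics/s6c.png',np.hstack([crop(s,200,140,300,240,4),crop(t,280,155,380,255,4)]))"
```

```text
t 16.55 pos [ 0.5185 -0.1658  0.1315] F [-0.7 -0.5 -1.2] w 0.0256
tool z ang -104.99 tooly [-2.5e-03  3.0e-04 -1.0e+00]
shift mm [  0.97 -46.54   2.74]
turn about y: 0.01063374500481018
```

View pics/w6.png

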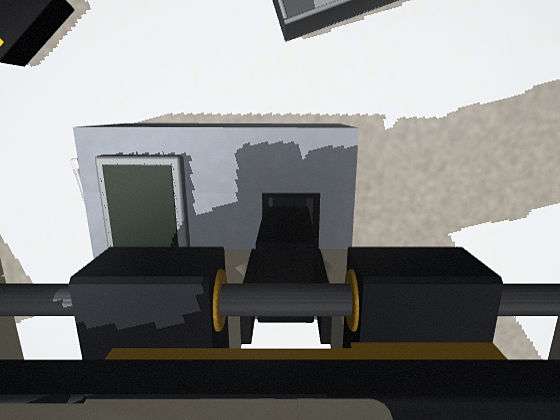

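View pics/s6c.png

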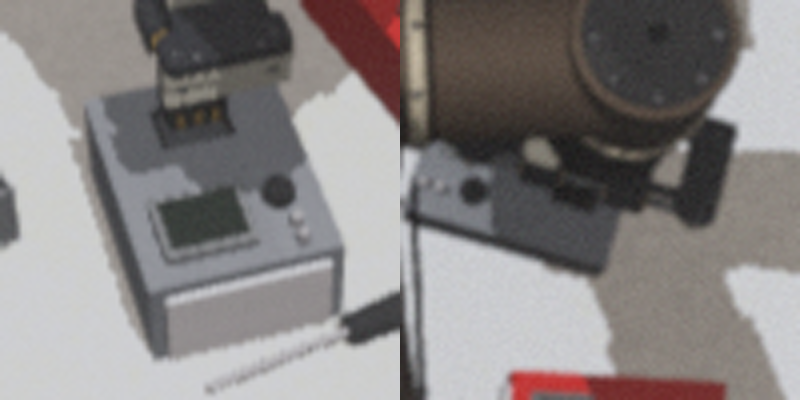

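The pack is just above the mouth. The mouth centre is at column ~291 and the pack at ~287, so it needs about +2.5 mm along the jaw axis. I'll correct that and start lowering.

>>> apply_moves:
  increments: "0 0.5 0 1.3 0 0 0;0 0 0 1.2 0 0 0;0 0 1 0 0 0 0;0 0 2 0 0 0 0;0 0 2 0 0 0 0;0 0 2 0 0 0 0;0 0 0 0 0 0 0;0 0 0 0 0 0 0"

```text
t: 17.37
tool_pos: [0.5173, -0.1686, 0.1262]
tcp_rot: [0.093, -0.092, -0.701, 0.701]
wrist_force: [-0.6, -0.5, -1.6]
width: 0.0256
```

```bash
python3 d.py .517 -.1682 .178 -105;  python3 -c "
from h import *
c=snap('wrist','w7')
cv2.imwrite('pics/w7c.png',cv2.convertScaleAbs(crop(c,230,160,350,260,5),alpha=2.5))"
```

```text
t 17.37 pos [ 0.5173 -0.1686  0.1262] F [-0.6 -0.5 -1.6] w 0.0256
tool z ang -105.02 tooly [-4.e-04  0.e+00 -1.e+00]
shift mm [  0.37 -51.83  -0.31]
turn about y: -0.01643660066946495
```

View pics/w7c.png

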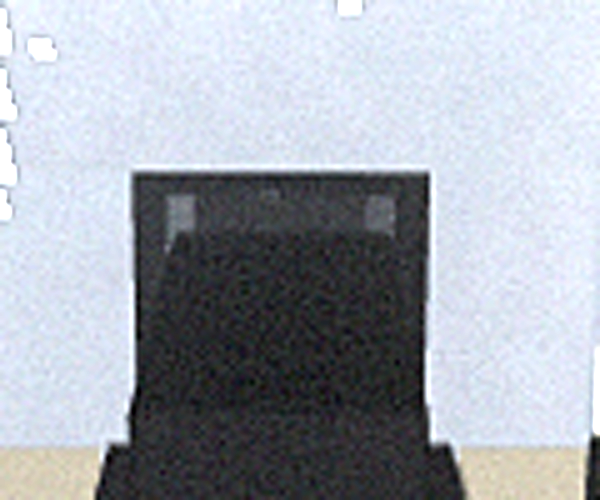

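It's centred sideways: the mouth spans 132–430 and the pack's lower edge 175–390. Lowering into the bay.

>>> apply_moves:
  increments: "0 0 2 0 0 0 0;0 0 2 0 0 0 0;0 0 2 0 0 0 0;0 0 1.5 0 0 0 0;0 0 1.5 0 0 0 0;0 0 1.5 0 0 0 0;0 0 1.5 0 0 0 0;0 0 1 0 0 0 0"

```text
t: 18.08
tool_pos: [0.5174, -0.1686, 0.1131]
tcp_rot: [-0.092, 0.092, 0.701, -0.701]
wrist_force: [-0.0, -0.7, -1.2]
width: 0.026
```

>>> apply_moves:
  increments: "0 0 1 0 0 0 0;0 0 1 0 0 0 0;0 0 1 0 0 0 0;0 0 1 0 0 0 0;0 0 0 0 0 0 0;0 0 0 0 0 0 0;0 0 0 0 0 0 0;0 0 0 0 0 0 0"

```text
t: 18.75
tool_pos: [0.5175, -0.1686, 0.1094]
tcp_rot: [-0.092, 0.092, 0.701, -0.701]
wrist_force: [0.6, 0.4, -1.4]
width: 0.0255
```

>>> apply_moves:
  increments: "0 0 2.5 0 0 0 0;0 0 2.5 0 0 0 0;0 0 2.5 0 0 0 0;0 0 2.5 0 0 0 0;0 0 2.5 0 0 0 0;0 0 2.5 0 0 0 0;0 0 2.5 0 0 0 0;0 0 2 0 0 0 0"

```text
t: 19.42
tool_pos: [0.5173, -0.1686, 0.0895]
tcp_rot: [0.093, -0.092, -0.701, 0.701]
wrist_force: [-0.4, 0.1, -0.8]
width: 0.0257
```

>>> apply_moves:
  increments: "0 0 2 0 0 0 0;0 0 2 0 0 0 0;0 0 1.5 0 0 0 0;0 0 1 0 0 0 0;0 0 1 0 0 0 0;0 0 0 0 0 0 0;0 0 0 0 0 0 0;0 0 0 0 0 0 0"

```text
t: 20.08
tool_pos: [0.5175, -0.1686, 0.0825]
tcp_rot: [-0.092, 0.092, 0.701, -0.701]
wrist_force: [0.3, 0.2, -1.7]
width: 0.0259
```

>>> apply_moves:
  increments: "0 0 0.6 0 0 0 0;0 0 0.6 0 0 0 0;0 0 0.6 0 0 0 0;0 0 0.5 0 0 0 0;0 0 0 0 0 0 0;0 0 0 0 0 0 0;0 0 0 0 0 0 0;0 0 0 0 0 0 0"

```text
t: 20.75
tool_pos: [0.5174, -0.1686, 0.0801]
tcp_rot: [0.092, -0.092, -0.701, 0.701]
wrist_force: [0.4, 0.0, -1.3]
width: 0.0257
```

>>> apply_moves:
  increments: "0 0 0.4 0 0 0 0;0 0 0.3 0 0 0 0;0 0 0 0 0 0 0;0 0 0 0 0 0 0;0.55 0 0 0 0 0 0;0.55 0 0 0 0 0 0;0.55 0 0 0 0 0 0;0.55 0 0 0 0 0 0"

```text
t: 21.42
tool_pos: [0.5175, -0.1686, 0.0794]
tcp_rot: [0.092, -0.092, -0.701, 0.701]
wrist_force: [-0.2, 0.4, 0.5]
width: 0.0455
```

>>> apply_moves:
  increments: "0.55 0 -1 0 0 0 0;0.55 0 -4 0 0 0 0;0.55 0 -6 0 0 0 0;0.55 0 -8 0 0 0 0;0.55 0 -8 0 0 0 0;0.55 0 -8 0 0 0 0;0.55 0 -5 0 0 0 0;0 0 0 0 0 0 0"

```text
t: 22.08
tool_pos: [0.5183, -0.1687, 0.1211]
tcp_rot: [-0.091, 0.093, 0.701, -0.701]
wrist_force: [0.6, 0.5, 1.4]
width: 0.0454
```

```bash
python3 d.py .517 -.1682 .1 -105;  python3 -c "
from h import *
c=snap('wrist','w8');s=snap('scene','s8')
cv2.imwrite('pics/w8c.png',np.hstack([cv2.convertScaleAbs(crop(c,230,140,350,260,4),alpha=2.5),crop(s,200,130,270,250,4)[:480]]))"
```

```text
t 22.08 pos [ 0.5183 -0.1687  0.1211] F [0.6 0.5 1.4] w 0.0454
tool z ang -105.0 tooly [ 2.7e-03 -2.0e-04 -1.0e+00]
shift mm [ 1.46 21.12 -0.1 ]
turn about y: -0.003770252366450677
```

View pics/w8c.png

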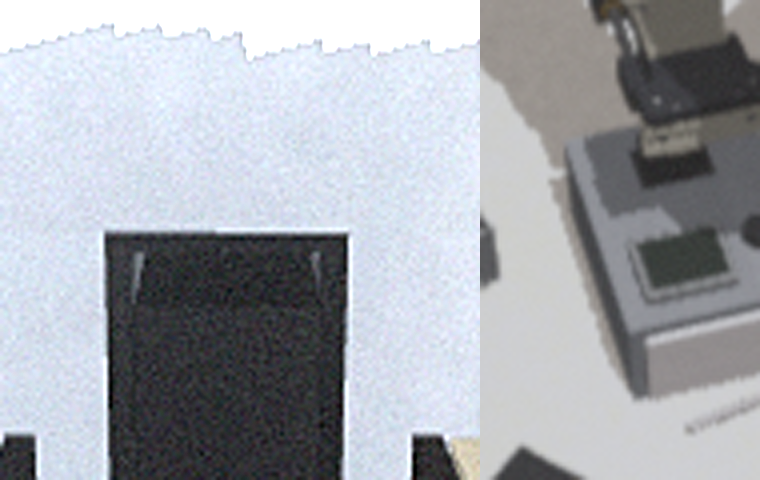

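The pack stands in the tester bay and the fingers are clear. I'll shut them above it, then press.

>>> apply_moves:
  increments: "0 0 0 0 0 0 0;0 0 0 0 0 0 0;0 0 0 0 0 0 0;0 0 0 0 0 0 0;0 0 2 0 0 0 0;0 0 4 0 0 0 0;0 0 5 0 0 0 0;0 0 4 0 0 0 0"

```text
t: 22.85
tool_pos: [0.5171, -0.1686, 0.1036]
tcp_rot: [-0.093, 0.092, 0.701, -0.701]
wrist_force: [-0.5, -0.3, -0.5]
width: 0.0005
```

>>> apply_moves:
  increments: "0 0 2 0 0 0 0;0 0 2 0 0 0 0;0 0 1 0 0 0 0;0 0 0.8 0 0 0 0;0 0 0.8 0 0 0 0;0 0 0.8 0 0 0 0;0 0 0 0 0 0 0;0 0 0 0 0 0 0"

```text
t: 23.52
tool_pos: [0.5175, -0.1686, 0.097]
tcp_rot: [-0.092, 0.092, 0.701, -0.701]
wrist_force: [-0.0, 0.0, 0.7]
width: 0.0002
```

>>> apply_moves:
  increments: "0 0 0.8 0 0 0 0;0 0 0.8 0 0 0 0;0 0 0.8 0 0 0 0;0 0 0.8 0 0 0 0;0 0 0.8 0 0 0 0;0 0 0.8 0 0 0 0;0 0 0 0 0 0 0;0 0 0 0 0 0 0"

```text
t: 24.18
tool_pos: [0.5176, -0.1686, 0.0922]
tcp_rot: [0.092, -0.092, -0.701, 0.701]
wrist_force: [-0.2, -0.3, 3.7]
width: 0.0003
```

>>> apply_moves:
  increments: "0 0 0.8 0 0 0 0;0 0 0.8 0 0 0 0;0 0 0.8 0 0 0 0;0 0 0.8 0 0 0 0;0 0 0.8 0 0 0 0;0 0 0.8 0 0 0 0;0 0 0 0 0 0 0;0 0 0 0 0 0 0"

```text
t: 24.85
tool_pos: [0.5176, -0.1686, 0.0874]
tcp_rot: [-0.092, 0.092, 0.701, -0.701]
wrist_force: [0.9, 0.4, 4.6]
width: 0.0006
```

Depth so far is about 9 mm, and the stop may come from about 12.5 mm. I'll use smaller steps from here.

>>> apply_moves:
  increments: "0 0 0.5 0 0 0 0;0 0 0.5 0 0 0 0;0 0 0.5 0 0 0 0;0 0 0.5 0 0 0 0;0 0 0 0 0 0 0;0 0 0 0 0 0 0;0 0 0 0 0 0 0;0 0 0 0 0 0 0"

```text
t: 25.52
tool_pos: [0.5176, -0.1686, 0.0855]
tcp_rot: [-0.092, 0.093, 0.701, -0.701]
wrist_force: [-0.8, -0.9, 4.9]
width: 0.0002
```

>>> apply_moves:
  increments: "0 0 0.3 0 0 0 0;0 0 0.3 0 0 0 0;0 0 0.3 0 0 0 0;0 0 0.1 0 0 0 0;0 0 0 0 0 0 0;0 0 0 0 0 0 0;0 0 0 0 0 0 0;0 0 0 0 0 0 0"

```text
t: 26.18
tool_pos: [0.5175, -0.1687, 0.0845]
tcp_rot: [0.092, -0.092, -0.701, 0.701]
wrist_force: [0.4, 0.2, 4.8]
width: 0.0003
```

>>> apply_moves:
  increments: "0 0 0.25 0 0 0 0;0 0 0.25 0 0 0 0;0 0 0.25 0 0 0 0;0 0 0.25 0 0 0 0;0 0 0 0 0 0 0;0 0 0 0 0 0 0;0 0 0 0 0 0 0;0 0 0 0 0 0 0"

```text
t: 26.85
tool_pos: [0.5176, -0.1686, 0.0835]
tcp_rot: [0.092, -0.092, -0.701, 0.701]
wrist_force: [0.0, 0.5, 6.3]
width: 0.0005
```

>>> apply_moves:
  increments: "0 0 0.25 0 0 0 0;0 0 0.25 0 0 0 0;0 0 0.25 0 0 0 0;0 0 0 0 0 0 0;0 0 0 0 0 0 0;0 0 0 0 0 0 0;0 0 0 0 0 0 0;0 0 0 0 0 0 0"

```text
t: 27.52
tool_pos: [0.5175, -0.1687, 0.0829]
tcp_rot: [0.092, -0.092, -0.701, 0.701]
wrist_force: [-0.6, 0.5, 5.6]
width: 0.0006
```

>>> apply_moves:
  increments: "0 0 0.25 0 0 0 0;0 0 0.25 0 0 0 0;0 0 0.25 0 0 0 0;0 0 0.25 0 0 0 0;0 0 0 0 0 0 0;0 0 0 0 0 0 0;0 0 0 0 0 0 0;0 0 0 0 0 0 0"

```text
t: 28.18
tool_pos: [0.5177, -0.1687, 0.0825]
tcp_rot: [0.092, -0.093, -0.701, 0.701]
wrist_force: [-3.2, 0.7, 12.6]
width: 0.0002
```

>>> apply_moves:
  increments: "0 0 0.25 0 0 0 0;0 0 0.25 0 0 0 0;0 0 0.25 0 0 0 0;0 0 0 0 0 0 0;0 0 0 0 0 0 0;0 0 0 0 0 0 0;0 0 0 0 0 0 0;0 0 0 0 0 0 0"

```text
t: 28.85
tool_pos: [0.5178, -0.1688, 0.0822]
tcp_rot: [0.092, -0.093, -0.701, 0.701]
wrist_force: [-3.5, 1.5, 15.4]
width: 0.0005
```

The force reached 15 N with only 0.3 mm of travel, so this is the stop. Lifting off now.

>>> apply_moves:
  increments: "0 0 -1 0 0 0 0;0 0 -2 0 0 0 0;0 0 -4 0 0 0 0;0 0 -8 0 0 0 0;0 0 -10 0 0 0 0;0 0 -10 0 0 0 0;0 0 -10 0 0 0 0;0 0 -10 0 0 0 0"

```text
t: 29.52
tool_pos: [0.5175, -0.1686, 0.1371]
tcp_rot: [-0.092, 0.093, 0.701, -0.701]
wrist_force: [0.4, -0.7, -0.1]
width: 0.0003
```

>>> apply_moves:
  increments: "0 5 -5 0 0 0 0;0 5 -5 0 0 0 0;0 5 -5 0 0 0 0;0 5 -5 0 0 0 0;0 5 -5 0 0 0 0;0 5 -5 0 0 0 0;0 0 0 0 0 0 0;0 0 0 0 0 0 0"

```text
t: 30.18
tool_pos: [0.4884, -0.1607, 0.1663]
tcp_rot: [-0.092, 0.093, 0.701, -0.701]
wrist_force: [0.2, -0.2, 0.3]
width: 0.0006
```

```bash
python3 d.py .517 -.1682 .1 -105;  python3 -c "
from h import *
c=snap('wrist','w9');s=snap('scene','s9')
cv2.imwrite('pics/w9c.png',np.hstack([cv2.convertScaleAbs(crop(c,230,120,350,250,4),alpha=2.5),crop(s,200,130,275,260,4)]))"
```

```text
t 30.18 pos [ 0.4884 -0.1607  0.1663] F [ 0.2 -0.2  0.3] w 0.0006
tool z ang -105.0 tooly [ 8.e-04  0.e+00 -1.e+00]
shift mm [-29.48  66.29  -0.15]
turn about y: -0.0027034205283769097
```

View pics/w9c.png

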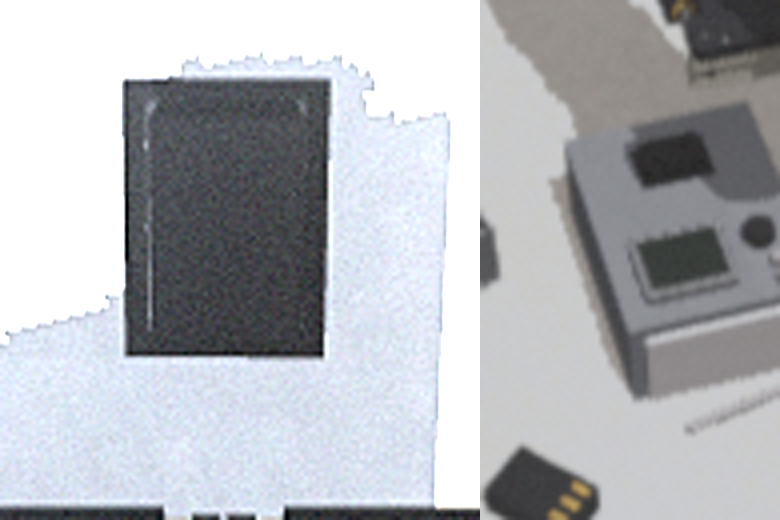

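View pics/s9.png

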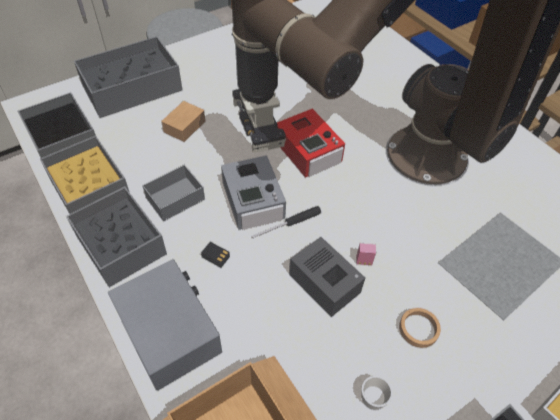

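The pack sits in the tester bay, much lower than it stood before. I'll measure the height of its top from this view.

```bash
python3 - <<'E'
from h import *
c=load("w9"); g=crop(c,250,130,325,215,7).astype(float); g=np.clip((g-10)*5,0,255).astype(np.uint8); cv2.imwrite("pics/w9d.png",g)
a=np.radians(-15);ux=np.array([np.cos(a),np.sin(a),0]);uy=np.array([-np.sin(a),np.cos(a),0])
C=np.array([.5170,-.1684,0])
for z in(.080,.0845,.0865,.09,.096):
    print(z,[((proj(c,C+sx*.02*ux+sy*.013*uy+[0,0,z])-[250,130]+.5)*7-.5).round(0).tolist() for sx,sy in((1,1),(1,-1),(-1,-1),(-1,1))])
print([((proj(c,C+sx*.0252*ux+sy*.0182*uy+[0,0,.075])-[250,130]+.5)*7-.5).round(0).tolist() for sx,sy in((1,1),(1,-1),(-1,-1),(-1,1))])
E
```

```text
0.08 [[127.0, 122.0], [392.0, 123.0], [386.0, 518.0], [131.0, 518.0]]
0.0845 [[124.0, 127.0], [395.0, 127.0], [388.0, 530.0], [129.0, 529.0]]
0.0865 [[123.0, 129.0], [396.0, 129.0], [389.0, 535.0], [128.0, 534.0]]
0.09 [[121.0, 133.0], [398.0, 133.0], [391.0, 544.0], [127.0, 543.0]]
0.096 [[118.0, 139.0], [402.0, 139.0], [394.0, 560.0], [123.0, 560.0]]
[[76.0, 65.0], [443.0, 65.0], [432.0, 555.0], [85.0, 554.0]]
```

View pics/w9d.png

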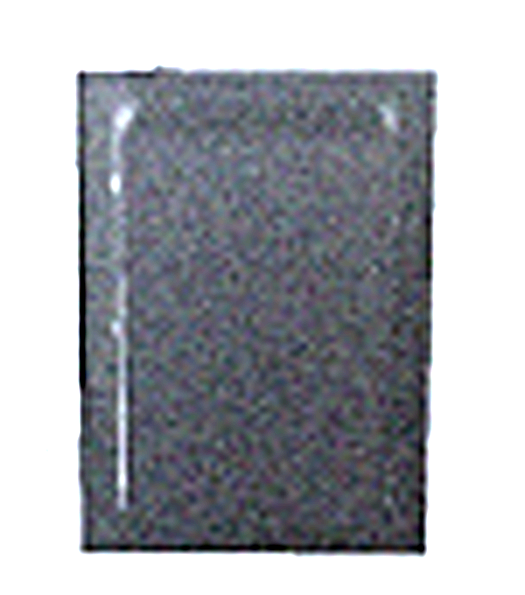

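The wrist view alone can't separate a 10 mm from a 21 mm stand clearly. I'll feel for it: shut fingers down to about 92 mm, where a popped-up pack (top 96 mm) would push back with 3 N or more.

>>> apply_moves:
  increments: "0 -7 0 0 0 0 0;0 -8 10 0 0 0 0;0 -8 12 0 0 0 0;0 -6 14 0 0 0 0;0 0 14 0 0 0 0;0 0 10 0 0 0 0;0 0 4 0 0 0 0;0 0 1 0 0 0 0"

```text
t: 30.95
tool_pos: [0.5159, -0.1685, 0.0993]
tcp_rot: [0.093, -0.092, -0.701, 0.701]
wrist_force: [-0.3, 0.1, 0.2]
width: 0.0004
```

>>> apply_moves:
  increments: "0 0 1 0 0 0 0;0 0 1 0 0 0 0;0 0 1 0 0 0 0;0 0 1 0 0 0 0;0 0 1 0 0 0 0;0 0 1 0 0 0 0;0 0 1 0 0 0 0;0 0 0 0 0 0 0"

```text
t: 31.62
tool_pos: [0.5163, -0.1683, 0.0938]
tcp_rot: [-0.092, 0.092, 0.701, -0.701]
wrist_force: [0.2, 0.2, 0.2]
width: 0.0003
```

>>> apply_moves:
  increments: "0 0 0.8 0 0 0 0;0 0 0.8 0 0 0 0;0 0 0 0 0 0 0;0 0 0 0 0 0 0;0 0 0 0 0 0 0;0 0 0 0 0 0 0;0 0 0 0 0 0 0;0 0 0 0 0 0 0"

```text
t: 32.28
tool_pos: [0.5165, -0.1684, 0.0923]
tcp_rot: [0.092, -0.092, -0.701, 0.701]
wrist_force: [0.3, 0.3, 0.1]
width: 0.0008
```

There's no force at 92.3 mm, where the released pack gave 3.7 N earlier. The pack is locked down, so I'm retreating clear.

>>> apply_moves:
  increments: "0 0 -8 0 0 0 0;0 0 -14 0 0 0 0;0 0 -16 0 0 0 0;0 8 -16 0 0 0 0;0 10 -16 0 0 0 0;0 10 -16 0 0 0 0;0 8 -8 0 0 0 0;0 0 0 0 0 0 0"

```text
t: 32.95
tool_pos: [0.4816, -0.1589, 0.1887]
tcp_rot: [-0.091, 0.094, 0.701, -0.701]
wrist_force: [-0.1, -0.7, 0.0]
width: 0.0003
```

>>> apply_moves:
  increments: "0 0 0 0 0 0 0;0 0 0 0 0 0 0;0 0 0 0 0 0 0;0 0 0 0 0 0 0;0 0 0 0 0 0 0;0 0 0 0 0 0 0;0 0 0 0 0 0 0;0 0 0 0 0 0 0"

```text
t: 33.62
tool_pos: [0.4817, -0.159, 0.186]
tcp_rot: [0.093, -0.092, -0.701, 0.701]
wrist_force: [0.7, -0.4, -0.2]
width: 0.0003
```

```bash
python3 -c "
from h import *
c=snap('wrist','w10');s=snap('scene','s10');t=snap('top','t10')
a=load('scene0')['img'].astype(int);d=np.abs(s['img'].astype(int)-a).max(2)
cv2.imwrite('pics/fin.png',np.hstack([crop(s,200,130,290,240,5),crop(c,225,90,345,200,5)[:, :440]])[:600,:800])"; python3 d.py .516 -.168 .2
```

```text
t 33.77 pos [ 0.4817 -0.159   0.1862] F [-0.3 -0.1 -0.2] w 0.0011
tool z ang -105.02 tooly [-0.  0. -1.]
shift mm [-35.45 -13.75  -0.23]
```

View pics/fin.png

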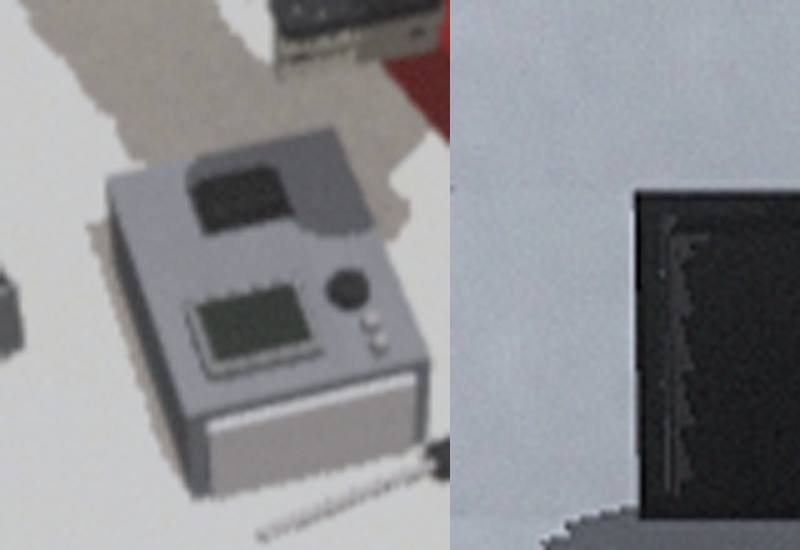

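View pics/s10.png

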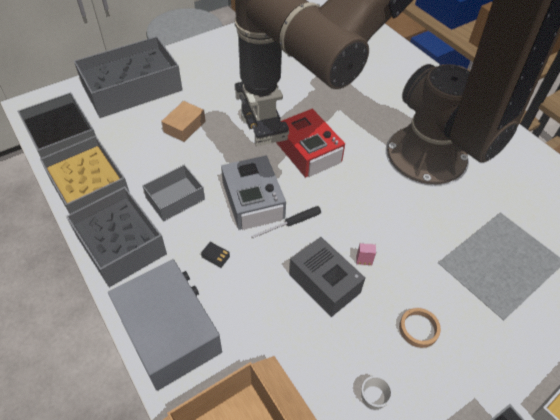

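The final scene shows the pack seated low in the tester bay at (248,170). Everything else is where it was, and the gripper is clear. Handing in.

```bash
python3 -c "
from rig import hand_in
print(hand_in())"
```

```text
the job is handed in; nothing more can be done
None
```

I pressed the pack in the charger to its stop, and it popped up. I then lifted it out, stood it in the pale-grey tester's bay, and pressed it down until the latch held. The highest vertical forces I read were about 13 N at the charger and 15 N at the tester, but I only saw readings at the end of each call. I handed in at about 34 s with the gripper clear of everything.

**Last checks:**
- **Latch:** Shut fingers lowered to 92.3 mm felt about 0 N. The same height gave 3.7 N while the pack was still released, so it is locked down. The wrist picture alone was too unclear to show this.
- **Bench:** The final scene picture shows nothing else on the bench moved, judged by eye.
- **Positions:** Camera estimates of rim height came out at 72–73 mm at the bays, against the stated 75 mm, and 68–78 mm at the charger's corners. The pack's position along its length differed by about 1 mm between methods. Neither affected the fit.

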